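Walk a heavy V-rest home in its welding jig and bolt it

TASK

Walk the heavy steel V-rest forward into the jig by pushing in turn on the left and right end of its rear face, never touching the freshly tacked flanged pipe that it carries. Press its left front corner against the left stop screw with about 8 N, then its right front corner against the right stop screw in the same way, never pushing it harder than 15 N against a stop; then slide the bolt fully across behind it. Leave the other things on the bench where they are.

Things in the scene. Friction and masses are not known exactly. Their poses are not given: they have to be found in the camera images.
- jig: Grey jig fixed to the bench, a bay open to the robot. Origin on the bench, on the centre line, at the near faces of the stop blocks; x points forward into the bay, y left, z up. Side cheeks 30 mm high run from x = -60 to +40 mm, inner faces at y = +-105 mm (5 mm to spare beside the rest), with flared mouths from x = -86 mm. The bolt's guide is at x -163 to -131, y -164 to -120, 34 mm high.
- stop_l: Left stop: block 34 mm wide and high at jig y = +76 mm; origin on the bench in the middle of its near face, axes as the jig's. From that face an 18 mm round adjusting screw head, centre 20 mm above the bench, sticks out towards the robot (-x) by 12 to 24 mm. It is set by hand for each job and is not measured; it does not give when pressed.
- stop_r: Right stop: the same at jig y = -76 mm; its screw is set independently, also 12 to 24 mm out and not measured, so the seated rest may stand up to about 4.5 degrees askew.
- rest_rear (a point): Middle of the V-rest's rear face, 20 mm above the bench; x points forward, y left. The rest is a loose dark flat-bottomed steel block 110 mm deep (x), 200 wide, 46 high, too wide to grasp; with its pipe 0.9 to 1.3 kg. Sliding it takes 4 to 9 N, and that much of any push never reaches the stops; a tool that also bears down on it adds to that, so keep the upward force on the tool small. The flange bars the middle of the rear face.
- corner_l (a point): Point on the front face of the V-rest, 76 mm left of its middle, 20 mm above the bench, axes as the rest's: it meets the left stop screw. Straight behind it, at the left end of the rear face (110 mm back, same y), is the place to push. Such a push turns the rest (about 1 degree for each 3 to 4 mm) as well as moving it forward; more than about 8 degrees askew it wedges between the cheeks.
- corner_r (a point): Point on the front face of the V-rest, 76 mm right of its middle, 20 mm above the bench: it meets the right stop screw. Straight behind it, at the right end of the rear face, is the other place to push.
- pipe: The freshly tacked workpiece fixed on the rest, not to be touched: a 34 mm steel pipe along x, top 58 mm above the bench, with an upright flange at its rear end, 96 mm wide (y), 8 mm thick, from 13 to 59 mm above the bench, its rear face 36 mm behind the rest's rear face. Origin on the bench under the rest's centre, axes as the rest's.
- bolt (a joint): Bolt position: 0 open (drawn to the right), 0.038 m fully shut. It slides left along the jig's +y with about 2 N of friction and stays where it is left. Its 18 mm square bar (9 to 27 mm above the bench) has its left tip at jig y = -112 mm open, -74 mm shut, its front face at jig x = -138 mm: it passes only behind a rest that is home.
- bolt_knob (a point): Centre of the bolt's upright post near its top, 50 mm above the bench, axes as the jig's: a steel post 16 mm in diameter, with a black cap 22 mm in diameter from 50 to 62 mm up. It moves with the bolt (jig x = -147 mm, y = -180 mm open, -142 mm shut); right of it is free bench. Push it from its right side or pinch it from above.
- hammer: Bystander: a hammer lying at the left of the jig.
- spray: Bystander: a can 60 mm in diameter and 170 mm high at the right of the jig; origin under its centre.
- tips: Bystander: a small metal cup 70 mm wide and 60 mm high, just right of the jig; origin under its centre.
Not all that is in view belongs to the job. Of the things that look like the part that bears rest_rear, the larger one is meant.

How it is judged:
By the outcome, as a careful person would: the job done as asked, in the order asked, and still so for the second after the job is handed in, with the robot touching nothing.
It also fails if it takes over 72 s, if anything falls off the work surface, if the arm or the gripper's body presses on something with over 40 N, if the wrist force passes 120 N, or if a joint passes its speed limit or range.

ROBOT

A 6-joint arm with a two-finger parallel gripper is mounted at the origin on the work surface. World frame = base frame: x ahead of the robot, y to its left, z up, the work surface at z = 0. Lengths are in m, angles in rad, forces in N, time in s.
With the tool pointing down it reaches from about 0.35 to 0.775 m from the base axis. Payload 7.3 kg.
Tool frame: the origin (TCP) lies on the centre line of the jaws, within the pads' length; the fingertips stand 11 mm ahead of it and the grasp point (between the pads) lies 8 mm behind it; y points along the fingers, z is the direction in which the jaws open and shut, and the axes are right-handed (so a half turn about y gives the same grasp; the last joint's range is limited). The gripper opens to 92 mm and grips with 3 to 60 N. Pads are 19 mm wide; open, the fingers measure 130 mm over their backs; the gripper's body (75 mm by 190 mm) begins 47 mm behind the grasp point.
Start: joints at [-1.425, 0.342, 1.524, -0, 1.275, -0.146], TCP at [0.151, -0.503, 0.238] pointing down, gripper open.
Joint ranges: [-2.53, 2.53], [-0.77, 2.02], [0.04, 2.7], [-1, 4.14], [0.28, 2.66], [-3.11, 3.11]. Speed limits (rad/s): [2.57, 2.57, 3.14, 3.14, 3.14, 3.14].

INTERFACE

Orientations are given as [roll, pitch, yaw] about the fixed x, y, z axes, in that order (R = Rz(yaw) Ry(pitch) Rx(roll)).
In Python, from cell import robot, cams gives the robot as it stands.
- The arm moves only by the tool apply_moves, never from a script. Its argument "plan" is a list of rows, each a list of 7 numbers: the shift along the tool's x, y, z in m, then the turn, a rotation vector about the tool's x, y, z in degrees, then the gripper command: -1 is fully open, 1 is shut, values between are in proportion. A call has exactly 5 rows; each row is the pose to reach, as a shift and turn from the pose commanded when the call began, along the tool's axes at that moment; what a row does not reach only later rows make up. A row lasts 1/8 s, in which the tool goes at most 62.5 mm and 10.7 degrees, less where a joint would pass 70% of its speed; a pose out of reach is approached as far as the arm can. A call with a gripper value outside its range is refused whole. The fingers move at their own pace and stop on an object; "squeeze" is the grip in N (left out, the last holds). Time passes only in rows, so rows that repeat a pose let the fingers close, or fill a call up. It gives the time, the measured TCP pose, the force and the opening at its end, in the units of the state.
- robot.observe(): the state, without advancing time (a new reading comes with each control period).
- cams.read_camera(name): name is "side" or "top" or "wrist"; returns the picture (480x640x3 uint8, blue, green, red); there is no depth.
- cams.calibration(name): a dict with "fx", "fy", "cx", "cy" (pixels), "dist" ([k1, k2, p1, p2, k3] as OpenCV has them; the pictures are not rectified), "extrinsics" (4x4, takes a point from world to camera coordinates); the wrist camera has in their place "T_tool_cam" (4x4, takes a point from camera to tool coordinates, whose origin is the TCP and whose axes are the tool frame's). Camera axes: x right, y up, looking along -z (the intrinsics and any distortion apply to the point x, -y, -z); pixel columns grow to the right and rows downward; lengths in m; the calibration is good to about 2 mm. A picture is of the moment at which its call begins: read the wrist's pose just before it. calibration takes no time and is no camera call.
- robot.hand_in(): hands the job in, once; it reports no verdict.
The state is a dict: "time": time; "qpos": joint angles; "qvel": joint speeds; "joint_efforts": joint torques, N m; "tool_pos": TCP position; "tool_rot": TCP orientation; "contact_force": force on the tool from outside, world axes, zero at the start; "torque": the same for the moment, N m; "opening": finger opening in m.
Only numpy, scipy, OpenCV 4.12 (cv2) and the standard library are available. Lean on these libraries where they do the work, as an engineer would, in place of code of your own. Each camera call takes 0.05 s, during which the arm holds its last target. There are 200 camera calls.

## Working session

There is one attempt and no reset: what is moved stays moved. The work goes in short steps, Python scripts to look and compute and a tool call to move; the robot and the scene stay as the last step left them, time stands still between calls to the robot, and variables do not carry over. Pictures are saved under pics/ and viewed, about 8 in all and at most 12, crops included, and the job is handed in when it is done.

Besides the shell and the picture viewer there is one more tool, called after "Request:" as a command line: name --pt "numbers of a row" for each row, then --argument value for the rest. apply_moves: Moves the arm, as the interface text tells. Its arguments: {"type":"object","properties":{"plan":{"type":"array","items":{"type":"array","items":{"type":"number"}}},"squeeze":{"type":"number"}},"required":["plan"]}

```bash
ls; mkdir -p pics
python3 - <<'E'
from cell import robot, cams
import cv2
s=robot.observe(); print({k:s[k] for k in("time","tool_pos","tool_rot","contact_force","opening")})
for n in("top","side"):
    cv2.imwrite(f"pics/{n}0.png",cams.read_camera(n))
    c=cams.calibration(n); print(n,c)
print(cams.calibration("wrist"))
E
```

```text
pics
{'time': 0.0, 'tool_pos': array([ 0.15097157, -0.50240791,  0.23704767]), 'tool_rot': array([-1.57234641e+00,  2.21143262e-04, -2.84984664e+00]), 'contact_force': array([ 0.16487131, -0.4725319 , -0.27562048]), 'opening': 0.09175256986588357}
top {'fx': 620.1005336643698, 'fy': 620.1005336643698, 'cx': 323.15591965771773, 'cy': 231.41332503641624, 'dist': array([-0.10372349,  0.        ,  0.        ,  0.        ,  0.        ]), 'extrinsics': array([[-0.02721068, -0.99953298, -0.01390658,  0.01082277],
       [ 0.99770003, -0.02801952,  0.06172165, -0.57248393],
       [-0.06208248, -0.0121951 ,  0.99799652, -1.32956223],
       [ 0.        ,  0.        ,  0.        ,  1.        ]])}
side {'fx': 581.6660075230166, 'fy': 581.6660075230166, 'cx': 320.944497895222, 'cy': 246.24383412682982, 'dist': array([0.02913633, 0.        , 0.        , 0.        , 0.        ]), 'extrinsics': array([[-0.92983383, -0.36747597,  0.01924712,  0.54271605],
       [ 0.25339213, -0.60148225,  0.75763548, -0.19047522],
       [-0.26683604,  0.70935218,  0.65239407, -1.11887555],
       [ 0.        ,  0.        ,  0.        ,  1.        ]])}
{'fx': 339.9154119465144, 'fy': 339.9154119465144, 'cx': 321.0336299474529, 'cy': 239.62474822132697, 'dist': array([-0.04223014,  0.        ,  0.        ,  0.        ,  0.        ]), 'T_tool_cam': array([[ 4.59074076e-04, -9.51660751e-01, -3.07150786e-01,
        -8.35474769e-02],
       [ 1.11657159e-03,  3.07151114e-01, -9.51660100e-01,
        -1.47060055e-01],
       [ 9.99999271e-01,  9.39266407e-05,  1.20360247e-03,
        -5.64145549e-04],
       [ 0.00000000e+00,  0.00000000e+00,  0.00000000e+00,
         1.00000000e+00]])}
```

View pics/top0.png

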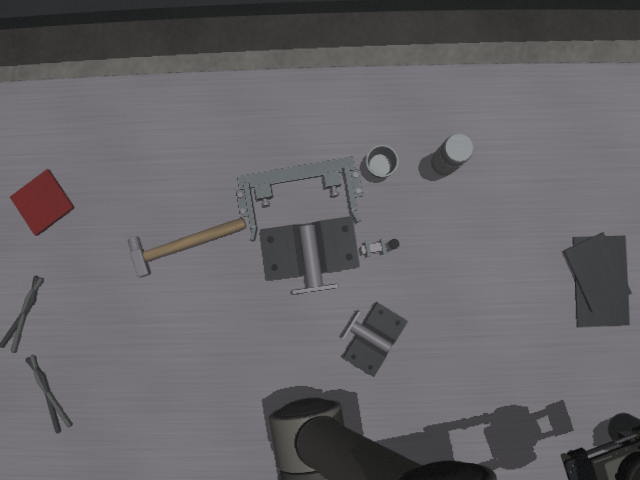

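View pics/side0.png

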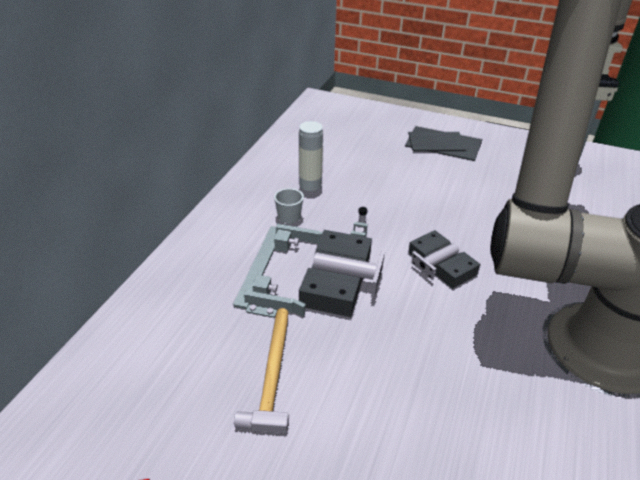

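The top view shows the jig bay (235–360, 155–240), the rest inside and behind its mouth (262–357, 217–290), bolt knob at (393,244), the cup at (381,162), the spray can at (455,150), the hammer at left, and the smaller decoy at (375,340). I'll zoom in to get exact pixels.

```bash
cat > h.py <<'E'
import numpy as np, cv2
from cell import robot, cams
from scipy.spatial.transform import Rotation as R
def cast(name,px,z,T=None):
    """pixels -> world points on the plane at height z; T = world<-cam for the wrist"""
    c=cams.calibration(name); K=np.array([[c["fx"],0,c["cx"]],[0,c["fy"],c["cy"]],[0,0,1]])
    u=cv2.undistortPoints(np.array(px,float).reshape(-1,1,2),K,c["dist"]).reshape(-1,2)
    d=np.c_[u[:,0],-u[:,1],-np.ones(len(u))]
    if T is None: T=np.linalg.inv(c["extrinsics"])
    d=d@T[:3,:3].T; o=T[:3,3]
    return o+d*((z-o[2])/d[:,2])[:,None]
def wristT(s):
    T=np.eye(4); T[:3,:3]=R.from_euler("xyz",s["tool_rot"]).as_matrix(); T[:3,3]=s["tool_pos"]
    return T@cams.calibration("wrist")["T_tool_cam"]
E
python3 - <<'E'
import cv2
a=cv2.imread("pics/top0.png")[145:305,225:425]
cv2.imwrite("pics/top0c.png",cv2.convertScaleAbs(cv2.resize(a,(800,640),interpolation=cv2.INTER_CUBIC)[:600],alpha=1.6))
from h import *
print(R.from_euler("xyz",robot.observe()["tool_rot"]).as_matrix().round(3))
E
```

```text
[[-0.958 -0.     0.288]
 [-0.288  0.001 -0.958]
 [-0.    -1.    -0.001]]
```

View pics/top0c.png

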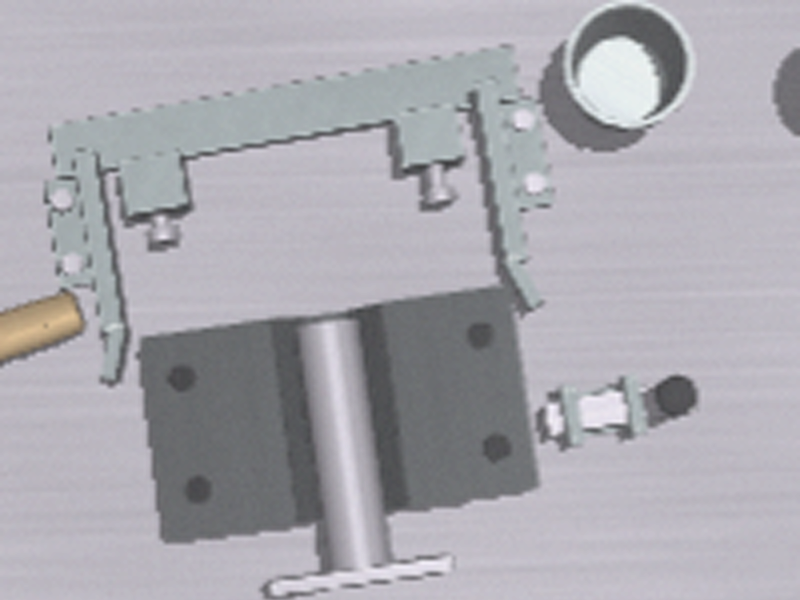

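Run:
```python
from h import *
np.set_printoptions(precision=4,suppress=True)
f=lambda p,z: cast("top",np.array(p)/4+[225,145],z)
print("cam",np.linalg.inv(cams.calibration("top")["extrinsics"])[:3,3])
c=f([(138,340),(508,286),(538,487),(163,542)],.046)
print("rest",c, "mean",c.mean(0)); FL,FR,RR,RL=c
ang=lambda d: np.degrees(np.arctan2(d[1],d[0]))
print("yaw from width",ang(FL-FR)-90,ang(RL-RR)-90,"sides",ang(FL-RL),ang(FR-RR), np.linalg.norm(FL-FR),np.linalg.norm(FL-RL))
b=f([(123,215),(188,207),(402,170),(462,160)],.034); print("blocks near top",b)
print("block yaw",ang(b[0]-b[3])-90, ang(b[:2].mean(0)-b[2:].mean(0))-90, "mid", b.mean(0), np.linalg.norm(b[:2].mean(0)-b[2:].mean(0)))
k=f([(676,396)],.062); print("knob",k)
print("cheek R inner", f([(473,100),(510,262)],.030)); print("cheek L inner", f([(98,155),(122,325)],.03))
print("screws top front L,R", f([(162,247),(436,207)],.029))
print("cup rim",f([(628,65)],.06))
```

```text
cam [ 0.4889 -0.0214  1.3624]
rest [[ 0.5776  0.1303  0.046 ]
 [ 0.6009 -0.0676  0.046 ]
 [ 0.4936 -0.0803  0.046 ]
 [ 0.4699  0.1193  0.046 ]] mean [0.5355 0.0254 0.046 ]
yaw from width 6.700602842902498 6.7896856042314795 sides 5.817831802868691 6.7483076487241815 0.19927576374490033 0.10832608094052204
blocks near top [[ 0.6463  0.1384  0.034 ]
 [ 0.6496  0.1032  0.034 ]
 [ 0.6663 -0.0128  0.034 ]
 [ 0.6708 -0.0453  0.034 ]]
block yaw 7.584333048559486 7.816396478782167 mid [0.6582 0.0459 0.034 ] 0.15128603570812554
knob [[ 0.5392 -0.1534  0.062 ]]
cheek R inner [[ 0.7039 -0.0523  0.03  ]
 [ 0.6152 -0.0697  0.03  ]]
cheek L inner [[0.6799 0.1519 0.03  ]
 [0.5871 0.1406 0.03  ]]
screws top front L,R [[ 0.6288  0.1182  0.029 ]
 [ 0.6463 -0.0306  0.029 ]]
cup rim [[ 0.7155 -0.1344  0.06  ]]
```

Request:
apply_moves --pt "-0.04 0.008 -0.032 0 -8 0 1" --pt "-0.084 0.0175 -0.067 0 -16 0 1" --pt "-0.126 0.026 -0.101 0 -24 0 1" --pt "-0.168 0.035 -0.134 0 -32 0 1" --pt "-0.21 0.0435 -0.168 0 -40 0 1" --squeeze 60

```text
time: 0.72
tool_pos: [0.3045, -0.2799, 0.1938]
tool_rot: [-1.571, 0.0, -2.148]
contact_force: [0.9, -0.3, 0.1]
opening: 0.0462
```

Request:
apply_moves --pt "-0.054 0.009 0.001 0 -8 0 1" --pt "-0.107 0.018 0.002 0 -16.5 0 1" --pt "-0.16 0.027 0.003 0 -25 0 1" --pt "-0.214 0.036 0.005 0 -33 0 1" --pt "-0.267 0.044 0.006 0 -41 0 1"

```text
time: 1.35
tool_pos: [0.4561, -0.0599, 0.1497]
tool_rot: [-1.571, -0.0, -1.431]
contact_force: [0.5, -0.8, -0.8]
opening: 0.0009
```

Run:
```python
from h import *
s=robot.observe(); print(s["tool_pos"],s["tool_rot"],s["opening"],s["contact_force"])
cv2.imwrite("pics/w1.png",cams.read_camera("wrist")); print(robot.observe()["tool_pos"])
```

```text
[ 0.45609279 -0.05992293  0.14974556] [-1.57105455e+00 -5.55255542e-05 -1.43129748e+00] 0.0009080001654622837 [ 0.51630369 -0.78603993 -0.82547152]
[ 0.45825373 -0.05551699  0.14899899]
```

View pics/w1.png

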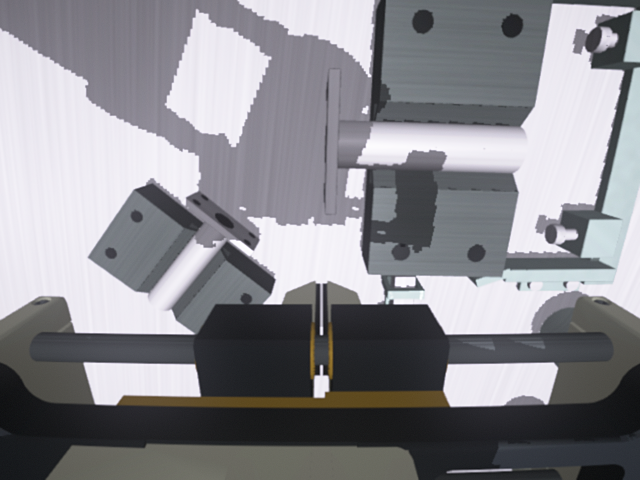

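The wrist view shows the rest ahead (right half's rear-right corner ≈(369,275)), flange from (333,70) to (330,213), screws at (600,40) and (555,234), fingers closed. Check against the top-camera fix.

Run:
```python
from h import *
np.set_printoptions(precision=4,suppress=True)
s=robot.observe(); print(s["time"],s["tool_pos"],s["tool_rot"],s["qvel"])
T=wristT(s)
print("RR,FR",cast("wrist",[(370,275),(502,275)],.046,T))
print("flange ends",cast("wrist",[(334,70),(331,213)],.059,T))
print("knob? screws",cast("wrist",[(547,234),(590,40)],.020,T))
```

```text
1.4 [ 0.4583 -0.0555  0.149 ] [-1.5696  0.0024 -1.4234] [-0.0994 -0.0404  0.0551 -0.0275  0.0268  0.0326]
RR,FR [[ 0.5006 -0.0752  0.046 ]
 [ 0.6071 -0.0599  0.046 ]]
flange ends [[ 0.4484  0.0662  0.059 ]
 [ 0.461  -0.0266  0.059 ]]
knob? screws [[ 0.6517 -0.0261  0.02  ]
 [ 0.6348  0.1246  0.02  ]]
```

Request:
apply_moves --pt "0 0.03 0 0 0 0 1" --pt "0 0.06 0 0 0 0 1" --pt "0 0.09 0 0 0 0 1" --pt "0 0.126 0 0 0 0 1" --pt "0 0.126 0 0 0 0 1"

```text
time: 2.02
tool_pos: [0.4535, -0.0611, 0.0223]
tool_rot: [-1.576, 0.002, -1.436]
contact_force: [0.1, 0.7, 0.0]
opening: 0.0004
```

Request:
apply_moves --pt "0 0 0.004 0 0 0 1" --pt "0 0 0.008 0 0 0 1" --pt "0 0 0.012 0 0 0 1" --pt "0 0 0.015 0 0 0 1" --pt "0 0 0.018 0 0 0 1"

```text
time: 2.65
tool_pos: [0.4735, -0.0591, 0.0244]
tool_rot: [-1.571, -0.0, -1.436]
contact_force: [-0.4, -0.1, -0.2]
opening: 0.0005
```

Request:
apply_moves --pt "0 0 0.002 0 0 0 1" --pt "0 0 0.004 0 0 0 1" --pt "0 0 0.006 0 0 0 1" --pt "0 0 0.008 0 0 0 1" --pt "0 0 0.01 0 0 0 1"

```text
time: 3.28
tool_pos: [0.4819, -0.0581, 0.0241]
tool_rot: [-1.574, 0.0, -1.436]
contact_force: [-4.7, -2.8, 3.5]
opening: 0.0004
```

Request:
apply_moves --pt "0 -0.001 0.0025 0 0 0 1" --pt "0.0005 -0.001 0.005 0 0 0 1" --pt "0.0005 -0.001 0.0075 0 0 0 1" --pt "0.001 -0.001 0.01 0 0 0 1" --pt "0.001 -0.001 0.01 0 0 0 1"

```text
time: 3.9
tool_pos: [0.4936, -0.0574, 0.0252]
tool_rot: [-1.57, -0.0, -1.436]
contact_force: [-1.0, -0.6, -0.9]
opening: 0.0009
```

Request:
apply_moves --pt "0 0 -0.02 0 0 0 1" --pt "0 -0.035 -0.025 0 0 0 1" --pt "0 -0.07 -0.025 0 0 0 1" --pt "-0.05 -0.07 -0.025 0 0 0 1" --pt "-0.11 -0.07 -0.026 0 0 0 1"

```text
time: 4.53
tool_pos: [0.4541, 0.0486, 0.0963]
tool_rot: [-1.566, -0.001, -1.439]
contact_force: [0.2, -0.7, -0.5]
opening: 0.0002
```

Request:
apply_moves --pt "-0.044 0 -0.001 0 0 0 1" --pt "-0.044 0 -0.001 0 0 0 1" --pt "-0.044 0.03 -0.001 0 0 0 1" --pt "-0.044 0.07 -0.001 0 0 0 1" --pt "-0.044 0.07 -0.001 0 0 0 1"

```text
time: 5.15
tool_pos: [0.4446, 0.0909, 0.0236]
tool_rot: [-1.575, 0.0, -1.437]
contact_force: [-0.9, 0.2, 0.5]
opening: 0.0004
```

Request:
apply_moves --pt "0 0 0.005 0 0 0 1" --pt "0 -0.0005 0.01 0 0 0 1" --pt "0 -0.0005 0.015 0 0 0 1" --pt "0 -0.0005 0.0185 0 0 0 1" --pt "0 -0.0005 0.022 0 0 0 1"

```text
time: 5.78
tool_pos: [0.4665, 0.0948, 0.0259]
tool_rot: [-1.573, 0.0, -1.436]
contact_force: [-4.9, 1.6, 3.1]
opening: 0.0002
```

```bash
cat > look.py <<'E'
from h import *
import sys
n=sys.argv[1]; im=cams.read_camera("top"); cv2.imwrite(f"pics/{n}_raw.png",im)
a=im[145:305,225:425]
cv2.imwrite(f"pics/{n}.png",cv2.convertScaleAbs(cv2.resize(a,(800,640),interpolation=cv2.INTER_CUBIC)[:600],alpha=1.6))
s=robot.observe(); print(s["time"],s["tool_pos"],s["contact_force"])
E
python3 -c "
from h import *
s=robot.observe();print(s['tool_pos'],s['contact_force'],s['qvel'].round(3))"
```

```text
[0.46652158 0.09476823 0.02594605] [-4.87953857  1.63086037  3.11905695] [ 0.007  0.035 -0.074  0.     0.043  0.004]
```

Request:
apply_moves --pt "0 -0.0005 0.003 0 0 0 1" --pt "0 -0.001 0.006 0 0 0 1" --pt "0 -0.001 0.009 0 0 0 1" --pt "0 -0.001 0.012 0 0 0 1" --pt "0 -0.001 0.015 0 0 0 1"

```text
time: 6.4
tool_pos: [0.4805, 0.097, 0.0264]
tool_rot: [-1.575, 0.001, -1.436]
contact_force: [-7.1, 4.1, 0.1]
opening: 0.0004
```

Request:
apply_moves --pt "0 0 0.003 0 0 0 1" --pt "0 0 0.006 0 0 0 1" --pt "0 0 -0.012 0 0 0 1" --pt "0 -0.035 -0.025 0 0 0 1" --pt "0 -0.07 -0.025 0 0 0 1"

```text
time: 7.02
tool_pos: [0.4577, 0.0929, 0.0977]
tool_rot: [-1.57, -0.0, -1.436]
contact_force: [0.4, -0.1, 0.7]
opening: 0.0005
```

Request:
apply_moves --pt "0.055 0 0 0 0 0 1" --pt "0.11 0 0 0 0 0 1" --pt "0.154 0 0 0 0 0 1" --pt "0.154 0.03 0 0 0 0 1" --pt "0.154 0.07 0 0 0 0 1"

```text
time: 7.65
tool_pos: [0.4807, -0.0612, 0.0271]
tool_rot: [-1.565, -0.003, -1.438]
contact_force: [-0.2, -0.3, -0.8]
opening: 0.0005
```

```bash
python3 look.py t2
```

```text
7.7 [ 0.47718875 -0.06001436  0.02232496] [-2.13515762  0.61387615 -3.63407822]
```

View pics/t2.png

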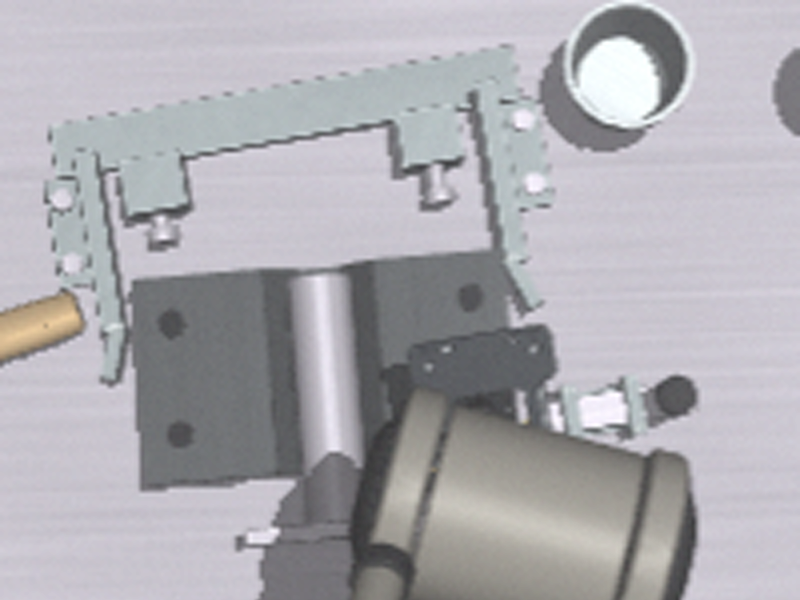

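```bash
cat > rel.py <<'E'
from h import *
np.set_printoptions(precision=1,suppress=True)
J=np.array([.660,.0455]); a=np.radians(7.8); M=np.array([[np.cos(a),np.sin(a)],[-np.sin(a),np.cos(a)]])
def jig(p,z): return (cast("top",np.array(p)/4+[225,145],z)[:,:2]-J)@M.T*1000
def rest(FL,FR):
    l,r=jig([FL,FR],.046); d=l-r; y=np.degrees(np.arctan2(-d[0],d[1])); u=d/np.linalg.norm(d); m=(l+r)/2
    print("FL,FR",l,r,"yaw rel %.1f"%y,"mid",m,"corner_l",m+76*u,"corner_r",m-76*u)
E
python3 - <<'E'
from rel import *
rest((138,340),(508,286)); rest((133,282),(505,248))
print("screw tips (z 20..29)",jig([(162,247),(436,207)],.025), "cheek ends z30",jig([(122,325),(510,262)],.03),jig([(98,155),(473,100)],.03))
print("TCP",(robot.observe()["tool_pos"][:2]-J)@M.T*1000)
E
```

```text
FL,FR [-70.1  95.2] [ -73.9 -104.1] yaw rel -1.1 mid [-72.   -4.4] corner_l [-70.5  71.6] corner_r [-73.5 -80.4]
FL,FR [-39.  93.] [ -53.6 -105.8] yaw rel -4.2 mid [-46.3  -6.4] corner_l [-40.7  69.4] corner_r [-51.9 -82.2]
screw tips (z 20..29) [[-20.5  76.6]
 [-23.5 -73.7]] cheek ends z30 [[ -59.3  104.2]
 [ -60.  -108. ]] [[  34.2  102.7]
 [  30.2 -102.9]]
TCP [-195.4  -79.7]
```

Rest now: front edge (133,282)–(505,248), about 4° clockwise of the jig and near the right cheek; ~17–20 mm left to go at left, ~28 at right. Push the right end about 19 mm.

Request:
apply_moves --pt "0 -0.001 0.004 0 0 0 1" --pt "0 -0.001 0.008 0 0 0 1" --pt "0 -0.001 0.012 0 0 0 1" --pt "0 -0.001 0.015 0 0 0 1" --pt "0 -0.0015 0.018 0 0 0 1"

```text
time: 8.32
tool_pos: [0.4962, -0.057, 0.0285]
tool_rot: [-1.571, -0.0, -1.436]
contact_force: [-3.1, -1.9, -0.7]
opening: 0.0009
```

Request:
apply_moves --pt "0 -0.0005 0.003 0 0 0 1" --pt "0 -0.001 0.006 0 0 0 1" --pt "0 -0.001 0.009 0 0 0 1" --pt "0 -0.001 0.012 0 0 0 1" --pt "0 -0.001 0.014 0 0 0 1"

```text
time: 8.95
tool_pos: [0.5101, -0.0552, 0.0291]
tool_rot: [-1.571, -0.0, -1.436]
contact_force: [-3.7, -3.0, -0.7]
opening: 0.0004
```

Request:
apply_moves --pt "0 0 -0.015 0 0 0 1" --pt "0 -0.03 -0.025 0 0 0 1" --pt "0 -0.065 -0.025 0 0 0 1" --pt "-0.05 -0.065 -0.025 0 0 0 1" --pt "-0.11 -0.065 -0.025 0 0 0 1"

```text
time: 9.57
tool_pos: [0.4719, 0.0512, 0.0952]
tool_rot: [-1.566, -0.0, -1.439]
contact_force: [0.9, -0.6, 0.3]
opening: 0.0008
```

Request:
apply_moves --pt "-0.044 0 0.002 0 0 0 1" --pt "-0.044 0 0.002 0 0 0 1" --pt "-0.044 0.035 0.002 0 0 0 1" --pt "-0.044 0.069 0.002 0 0 0 1" --pt "-0.044 0.069 0.002 0 0 0 1"

```text
time: 10.2
tool_pos: [0.4656, 0.0937, 0.0237]
tool_rot: [-1.575, 0.0, -1.437]
contact_force: [0.2, 0.3, 0.7]
opening: 0.0006
```

```bash
python3 look.py t3
```

```text
10.25 [0.46665275 0.09373586 0.02502335] [ 0.10519914 -0.55001208  0.34328114]
```

View pics/t3.png

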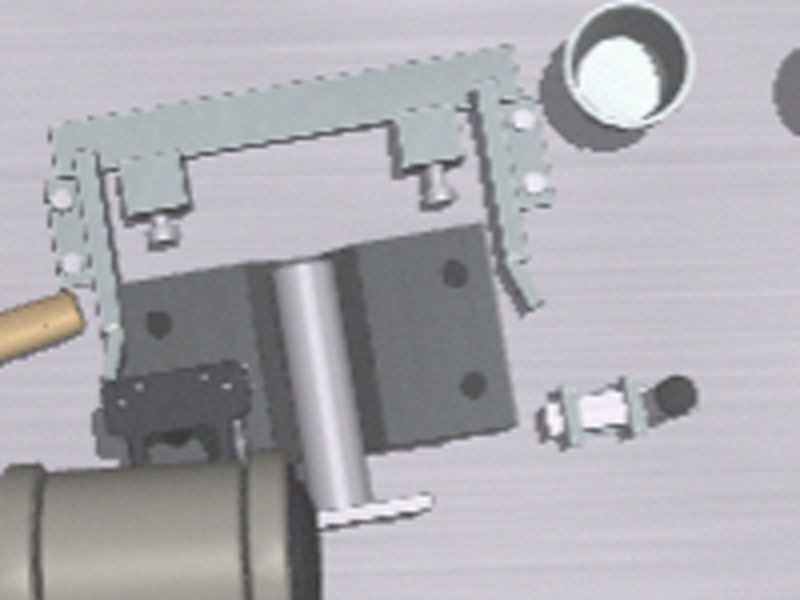

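Run:
```python
from rel import *
rest((120,285),(481,224)); print(jig([(516,424)],.046))
print("TCP",(robot.observe()["tool_pos"][:2]-J)@M.T*1000)
```

```text
FL,FR [-39.4 100.1] [-38.8 -95.4] yaw rel 0.2 mid [-39.1   2.4] corner_l [-39.4  78.4] corner_r [-38.9 -73.6]
[[-147.1  -96.1]]
TCP [-185.   74.]
```

Request:
apply_moves --pt "0 0 0.005 0 0 0 1" --pt "0 0 0.01 0 0 0 1" --pt "0 -0.0005 0.015 0 0 0 1" --pt "0 -0.001 0.019 0 0 0 1" --pt "0 -0.001 0.023 0 0 0 1"

```text
time: 10.88
tool_pos: [0.489, 0.0975, 0.0263]
tool_rot: [-1.572, 0.0, -1.436]
contact_force: [-6.3, 0.3, 5.4]
opening: 0.0006
```

Request:
apply_moves --pt "0 -0.0002 0.001 0 0 0 1" --pt "0 -0.0004 0.002 0 0 0 1" --pt "0 -0.0006 0.003 0 0 0 1" --pt "0 -0.0008 0.004 0 0 0 1" --pt "0 -0.001 0.005 0 0 0 1"

```text
time: 11.5
tool_pos: [0.494, 0.0981, 0.0269]
tool_rot: [-1.572, -0.0, -1.436]
contact_force: [-3.0, 0.6, -2.1]
opening: 0.0005
```

Request:
apply_moves --pt "0 0 0.0006 0 0 0 1" --pt "0 0 0.0012 0 0 0 1" --pt "0 0 0.0018 0 0 0 1" --pt "0 0 0.0024 0 0 0 1" --pt "0 0 0.003 0 0 0 1"

```text
time: 12.12
tool_pos: [0.4973, 0.0985, 0.0272]
tool_rot: [-1.571, -0.0, -1.436]
contact_force: [-2.7, 0.8, -1.2]
opening: -0.0
```

Request:
apply_moves --pt "0 0 0.0005 0 0 0 1" --pt "0 0 0.001 0 0 0 1" --pt "0 0 0.0015 0 0 0 1" --pt "0 0 0.002 0 0 0 1" --pt "0 0 0.0025 0 0 0 1"

```text
time: 12.75
tool_pos: [0.4997, 0.0988, 0.0272]
tool_rot: [-1.571, -0.0, -1.436]
contact_force: [-3.2, 0.7, -1.6]
opening: 0.0007
```

Request:
apply_moves --pt "0 0 0.0004 0 0 0 1" --pt "0 0 0.0008 0 0 0 1" --pt "0 0 0.0012 0 0 0 1" --pt "0 0 0.0016 0 0 0 1" --pt "0 0 0.002 0 0 0 1"

```text
time: 13.38
tool_pos: [0.5018, 0.0991, 0.0272]
tool_rot: [-1.571, -0.0, -1.436]
contact_force: [-4.0, 0.9, -1.2]
opening: -0.0002
```

Request:
apply_moves --pt "0 0 0.0004 0 0 0 1" --pt "0 0 0.0008 0 0 0 1" --pt "0 0 0.0012 0 0 0 1" --pt "0 0 0.0016 0 0 0 1" --pt "0 0 0.002 0 0 0 1"

```text
time: 14.0
tool_pos: [0.5037, 0.0994, 0.0272]
tool_rot: [-1.571, -0.0, -1.436]
contact_force: [-3.6, 0.6, -1.1]
opening: 0.0002
```

Request:
apply_moves --pt "0 0 0.0004 0 0 0 1" --pt "0 0 0.0008 0 0 0 1" --pt "0 0 0.0012 0 0 0 1" --pt "0 0 0.0016 0 0 0 1" --pt "0 0 0.002 0 0 0 1"

```text
time: 14.62
tool_pos: [0.505, 0.0998, 0.0271]
tool_rot: [-1.572, 0.0, -1.436]
contact_force: [-5.9, 2.2, 0.9]
opening: 0.0005
```

Request:
apply_moves --pt "0 -0.0002 0.0002 0 0 0 1" --pt "0 -0.0002 0.0004 0 0 0 1" --pt "0 -0.0003 0.0006 0 0 0 1" --pt "0 -0.0003 0.0008 0 0 0 1" --pt "0 -0.0003 0.001 0 0 0 1"

```text
time: 15.25
tool_pos: [0.5058, 0.1001, 0.0272]
tool_rot: [-1.573, 0.001, -1.436]
contact_force: [-5.5, 3.9, -0.9]
opening: 0.0006
```

```bash
python3 look.py t4
```

```text
15.3 [0.50578988 0.10018296 0.02725633] [-6.17796784  3.04657801 -0.80204712]
```

View pics/t4.png

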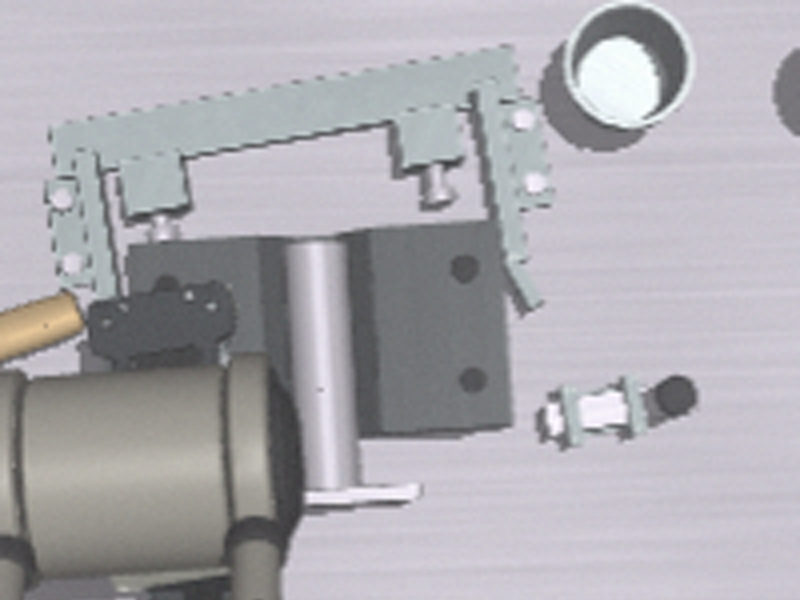

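The rest is ~5° clockwise and its front-right corner (494,222) is at the right cheek; the left corner is ~1–2 mm short of the screw. I'll ease off, bring the right end up several mm (short of its screw), then press left.

Request:
apply_moves --pt "0 0 -0.018 0 0 0 1" --pt "0 -0.03 -0.03 0 0 0 1" --pt "0 -0.065 -0.03 0 0 0 1" --pt "0.05 -0.065 -0.03 0 0 0 1" --pt "0.11 -0.065 -0.03 0 0 0 1"

```text
time: 15.92
tool_pos: [0.4939, -0.0144, 0.094]
tool_rot: [-1.565, -0.002, -1.433]
contact_force: [0.0, -0.2, -0.5]
opening: 0.0004
```

Request:
apply_moves --pt "0.035 0 0 0 0 0 1" --pt "0.035 0 0 0 0 0 1" --pt "0.035 0.035 0 0 0 0 1" --pt "0.035 0.067 0 0 0 0 1" --pt "0.035 0.067 0 0 0 0 1"

```text
time: 16.55
tool_pos: [0.4955, -0.047, 0.0242]
tool_rot: [-1.574, 0.001, -1.435]
contact_force: [0.3, -0.2, 0.5]
opening: 0.0006
```

Request:
apply_moves --pt "0 0 0.004 0 0 0 1" --pt "0 -0.0005 0.008 0 0 0 1" --pt "0 -0.001 0.012 0 0 0 1" --pt "0 -0.0015 0.016 0 0 0 1" --pt "0 -0.0015 0.018 0 0 0 1"

```text
time: 17.18
tool_pos: [0.5135, -0.0457, 0.0271]
tool_rot: [-1.573, 0.0, -1.436]
contact_force: [-5.3, -2.7, 3.1]
opening: 0.0003
```

Request:
apply_moves --pt "0 -0.0005 0.001 0 0 0 1" --pt "0 -0.001 0.002 0 0 0 1" --pt "0 -0.001 0.003 0 0 0 1" --pt "0 -0.001 0.004 0 0 0 1" --pt "0 -0.001 0.005 0 0 0 1"

```text
time: 17.8
tool_pos: [0.5192, -0.0449, 0.0279]
tool_rot: [-1.571, -0.0, -1.436]
contact_force: [-1.9, -1.3, -1.3]
opening: 0.0002
```

Request:
apply_moves --pt "0 0 -0.012 0 0 0 1" --pt "0 -0.03 -0.014 0 0 0 1" --pt "0 -0.065 -0.014 0 0 0 1" --pt "-0.05 -0.065 -0.014 0 0 0 1" --pt "-0.11 -0.065 -0.014 0 0 0 1"

```text
time: 18.42
tool_pos: [0.491, 0.0627, 0.0939]
tool_rot: [-1.567, -0.0, -1.439]
contact_force: [0.7, 0.1, 0.5]
opening: 0.0004
```

Request:
apply_moves --pt "-0.037 0 0 0 0 0 1" --pt "-0.037 0 0 0 0 0 1" --pt "-0.037 0.035 0 0 0 0 1" --pt "-0.037 0.067 0 0 0 0 1" --pt "-0.037 0.067 0 0 0 0 1"

```text
time: 19.05
tool_pos: [0.4842, 0.0979, 0.0245]
tool_rot: [-1.575, 0.0, -1.437]
contact_force: [-0.4, 0.2, 0.3]
opening: 0.0002
```

Request:
apply_moves --pt "0 0 0.004 0 0 0 1" --pt "0 0 0.008 0 0 0 1" --pt "0 0 0.012 0 0 0 1" --pt "0 0 0.014 0 0 0 1" --pt "0 0 0.016 0 0 0 1"

```text
time: 19.68
tool_pos: [0.5016, 0.1011, 0.0261]
tool_rot: [-1.571, -0.0, -1.436]
contact_force: [-0.5, -0.2, -0.1]
opening: 0.0006
```

Request:
apply_moves --pt "0 0 0.0008 0 0 0 1" --pt "0 0 0.0016 0 0 0 1" --pt "0 0 0.0024 0 0 0 1" --pt "0 0 0.0032 0 0 0 1" --pt "0 0 0.004 0 0 0 1"

```text
time: 20.3
tool_pos: [0.5054, 0.1016, 0.026]
tool_rot: [-1.571, -0.0, -1.436]
contact_force: [0.6, -0.0, -0.1]
opening: 0.0006
```

Request:
apply_moves --pt "0 0 0.0005 0 0 0 1" --pt "0 0 0.001 0 0 0 1" --pt "0 0 0.0015 0 0 0 1" --pt "0 -0.0003 0.002 0 0 0 1" --pt "0 -0.0005 0.0025 0 0 0 1"

```text
time: 20.92
tool_pos: [0.5071, 0.1019, 0.0261]
tool_rot: [-1.573, 0.0, -1.436]
contact_force: [-3.6, 0.3, -1.8]
opening: 0.0002
```

Request:
apply_moves --pt "0 0 0.0003 0 0 0 1" --pt "0 0 0.0006 0 0 0 1" --pt "0 0 0.0009 0 0 0 1" --pt "0 0 0.0012 0 0 0 1" --pt "0 0 0.0012 0 0 0 1"

```text
time: 21.55
tool_pos: [0.5081, 0.1021, 0.0262]
tool_rot: [-1.573, 0.0, -1.436]
contact_force: [-5.8, 0.9, -1.0]
opening: 0.0003
```

Request:
apply_moves --pt "0 0 0.0003 0 0 0 1" --pt "0 0 0.0006 0 0 0 1" --pt "0 0 0.0009 0 0 0 1" --pt "0 0 0.001 0 0 0 1" --pt "0 0 0.001 0 0 0 1"

```text
time: 22.18
tool_pos: [0.5082, 0.1022, 0.0262]
tool_rot: [-1.575, 0.0, -1.436]
contact_force: [-8.9, 0.5, 1.9]
opening: 0.0003
```

Request:
apply_moves --pt "0 -0.0002 0.0003 0 0 0 1" --pt "0 -0.0003 0.0006 0 0 0 1" --pt "0 -0.0004 0.0009 0 0 0 1" --pt "0 -0.0004 0.0011 0 0 0 1" --pt "0 -0.0004 0.0011 0 0 0 1"

```text
time: 22.8
tool_pos: [0.5083, 0.1022, 0.0262]
tool_rot: [-1.577, 0.0, -1.436]
contact_force: [-11.1, -0.3, 1.5]
opening: 0.0004
```

Request:
apply_moves --pt "0 -0.0002 0.0002 0 0 0 1" --pt "0 -0.0002 0.0005 0 0 0 1" --pt "0 -0.0002 0.0005 0 0 0 1" --pt "0 -0.0002 0.0005 0 0 0 1" --pt "0 -0.0002 0.0005 0 0 0 1"

```text
time: 23.42
tool_pos: [0.5083, 0.1023, 0.0262]
tool_rot: [-1.578, 0.0, -1.436]
contact_force: [-11.6, -0.8, 0.9]
opening: 0.0003
```

Request:
apply_moves --pt "0 0 0.0003 0 0 0 1" --pt "0 0 0.0003 0 0 0 1" --pt "0 0 0.0003 0 0 0 1" --pt "0 0 0.0003 0 0 0 1" --pt "0 0 0.0003 0 0 0 1"

```text
time: 24.05
tool_pos: [0.5083, 0.1023, 0.0262]
tool_rot: [-1.579, 0.0, -1.436]
contact_force: [-12.0, -1.7, 1.4]
opening: 0.0003
```

Request:
apply_moves --pt "0 0 -0.014 0 0 0 1" --pt "0 -0.03 -0.028 0 0 0 1" --pt "0 -0.065 -0.028 0 0 0 1" --pt "0.05 -0.065 -0.028 0 0 0 1" --pt "0.11 -0.065 -0.028 0 0 0 1"

```text
time: 24.68
tool_pos: [0.5011, -0.0112, 0.0937]
tool_rot: [-1.565, -0.002, -1.433]
contact_force: [0.9, -0.1, 0.2]
opening: 0.0003
```

Request:
apply_moves --pt "0.038 0 0 0 0 0 1" --pt "0.038 0 0 0 0 0 1" --pt "0.038 0.035 0 0 0 0 1" --pt "0.038 0.066 0 0 0 0 1" --pt "0.038 0.066 0 0 0 0 1"

```text
time: 25.3
tool_pos: [0.5032, -0.0469, 0.0248]
tool_rot: [-1.574, 0.001, -1.435]
contact_force: [-0.0, -0.1, -0.4]
opening: 0.0004
```

Request:
apply_moves --pt "0 0 0.003 0 0 0 1" --pt "0 0 0.006 0 0 0 1" --pt "0 0 0.009 0 0 0 1" --pt "0 0 0.011 0 0 0 1" --pt "0 0 0.012 0 0 0 1"

```text
time: 25.92
tool_pos: [0.5162, -0.0464, 0.0263]
tool_rot: [-1.57, -0.0, -1.436]
contact_force: [0.6, 0.1, 0.8]
opening: 0.0003
```

Request:
apply_moves --pt "0 0 0.0008 0 0 0 1" --pt "0 0 0.0016 0 0 0 1" --pt "0 -0.0002 0.0024 0 0 0 1" --pt "0 -0.0004 0.0032 0 0 0 1" --pt "0 -0.0005 0.004 0 0 0 1"

```text
time: 26.55
tool_pos: [0.5195, -0.0458, 0.0265]
tool_rot: [-1.572, 0.0, -1.436]
contact_force: [-3.1, -1.2, 0.3]
opening: 0.0002
```

Request:
apply_moves --pt "0 -0.0001 0.0004 0 0 0 1" --pt "0 -0.0002 0.0008 0 0 0 1" --pt "0 -0.0003 0.0012 0 0 0 1" --pt "0 -0.0004 0.0016 0 0 0 1" --pt "0 -0.0005 0.002 0 0 0 1"

```text
time: 27.18
tool_pos: [0.5219, -0.0455, 0.027]
tool_rot: [-1.571, 0.0, -1.436]
contact_force: [-2.1, -2.1, -2.0]
opening: 0.0005
```

Request:
apply_moves --pt "0 0 0.0004 0 0 0 1" --pt "0 0 0.0008 0 0 0 1" --pt "0 0 0.0012 0 0 0 1" --pt "0 0 0.0016 0 0 0 1" --pt "0 0 0.002 0 0 0 1"

```text
time: 27.8
tool_pos: [0.5239, -0.0453, 0.0271]
tool_rot: [-1.571, -0.0, -1.436]
contact_force: [-2.4, -2.7, -1.1]
opening: 0.0006
```

Request:
apply_moves --pt "0 0 0.0004 0 0 0 1" --pt "0 0 0.0008 0 0 0 1" --pt "0 0 0.0012 0 0 0 1" --pt "0 0 0.0016 0 0 0 1" --pt "0 0 0.002 0 0 0 1"

```text
time: 28.42
tool_pos: [0.5255, -0.0451, 0.0271]
tool_rot: [-1.572, -0.0, -1.436]
contact_force: [-4.7, -3.7, 0.3]
opening: 0.0006
```

Request:
apply_moves --pt "0 0 0.0003 0 0 0 1" --pt "0 0 0.0006 0 0 0 1" --pt "0 0 0.0009 0 0 0 1" --pt "0 0 0.001 0 0 0 1" --pt "0 0 0.001 0 0 0 1"

```text
time: 29.05
tool_pos: [0.5256, -0.0451, 0.0271]
tool_rot: [-1.574, 0.0, -1.436]
contact_force: [-7.3, -4.5, 3.7]
opening: 0.0007
```

Request:
apply_moves --pt "0 -0.0004 0.0003 0 0 0 1" --pt "0 -0.0007 0.0005 0 0 0 1" --pt "0 -0.001 0.0007 0 0 0 1" --pt "0 -0.001 0.0009 0 0 0 1" --pt "0 -0.001 0.0009 0 0 0 1"

```text
time: 29.68
tool_pos: [0.5256, -0.0449, 0.0273]
tool_rot: [-1.576, 0.001, -1.436]
contact_force: [-8.1, -5.5, -2.0]
opening: 0.0003
```

Request:
apply_moves --pt "0.0003 0 0.0002 0 0 0 1" --pt "0.0006 0.0002 0.0004 0 0 0 1" --pt "0.0008 0.0003 0.0006 0 0 0 1" --pt "0.0008 0.0003 0.0008 0 0 0 1" --pt "0.0008 0.0003 0.0008 0 0 0 1"

```text
time: 30.3
tool_pos: [0.5256, -0.045, 0.0272]
tool_rot: [-1.577, 0.002, -1.436]
contact_force: [-10.9, -3.4, 3.4]
opening: 0.0005
```

Request:
apply_moves --pt "0 -0.0003 0.0002 0 0 0 1" --pt "0 -0.0003 0.0003 0 0 0 1" --pt "0 -0.0003 0.0003 0 0 0 1" --pt "0 -0.0003 0.0003 0 0 0 1" --pt "0 -0.0003 0.0003 0 0 0 1"

```text
time: 30.92
tool_pos: [0.5257, -0.045, 0.0273]
tool_rot: [-1.578, 0.002, -1.436]
contact_force: [-11.1, -3.7, 1.5]
opening: 0.0002
```

Request:
apply_moves --pt "0 0 -0.012 0 0 0 1" --pt "0 -0.02 -0.022 0 0 0 1" --pt "0 -0.06 -0.022 0 0 0 1" --pt "0 -0.095 -0.022 0 0 0 1" --pt "0.05 -0.095 -0.015 0 0 0 1"

```text
time: 31.55
tool_pos: [0.523, -0.0955, 0.1267]
tool_rot: [-1.563, -0.002, -1.432]
contact_force: [0.6, -0.2, 0.7]
opening: 0.0004
```

Request:
apply_moves --pt "0.05 0 0.01 0 0 0 1" --pt "0.094 0 0.01 0 0 0 1" --pt "0.094 0 0.01 0 0 0 1" --pt "0.094 0.01 0.01 0 0 0 1" --pt "0.094 0.02 0.01 0 0 0 1"

```text
time: 32.17
tool_pos: [0.5432, -0.1874, 0.1024]
tool_rot: [-1.571, 0.0, -1.435]
contact_force: [0.3, 1.4, 0.2]
opening: 0.0003
```

```bash
python3 look.py t5
python3 - <<'E'
from rel import *
s=robot.observe();print("TCP",(s["tool_pos"][:2]-J)@M.T*1000,s["tool_pos"])
im=cams.read_camera("side"); cv2.imwrite("pics/s5.png",cv2.resize(im[190:330,210:400],(760,560),interpolation=cv2.INTER_CUBIC))
E
```

```text
32.225 [ 0.54243604 -0.18705338  0.10094952] [-0.28886599 -0.34549785 -1.39163531]
TCP [-148.  -214.4] [ 0.5 -0.2  0.1]
```

View pics/t5.png

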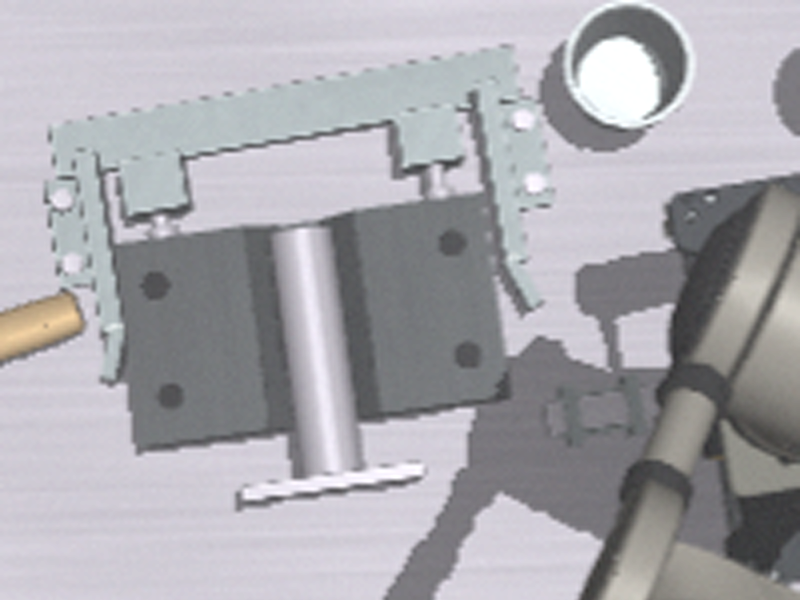

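View pics/s5.png

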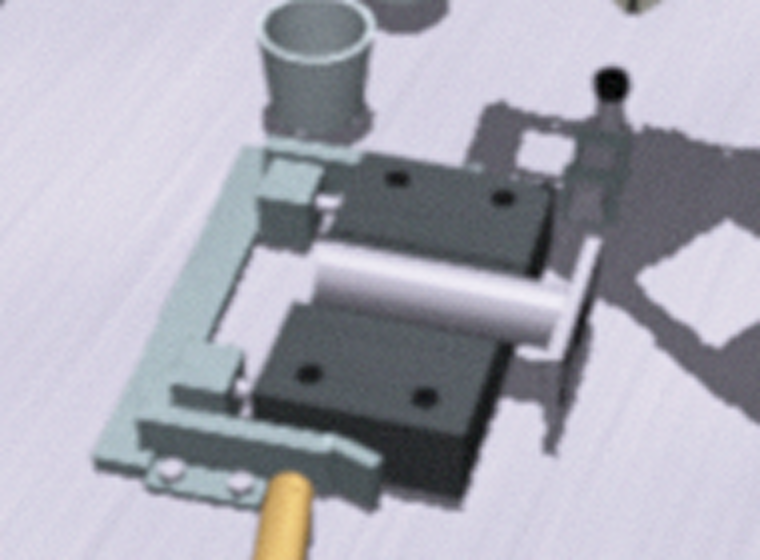

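Both front corners sit over the screw heads (left front edge (162,238), right (436,202)), yaw about −1.5°; pipe untouched, guide at (605,410) clear of the rest. Now the bolt: TCP is 34 mm right of the knob; descend and push it left.

Request:
apply_moves --pt "0 0.02 0 0 0 0 1" --pt "0 0.04 0 0 0 0 1" --pt "0 0.05 0 0 0 0 1" --pt "0 0.05 0 0 0 0 1" --pt "-0.005 0.05 0 0 0 0 1"

```text
time: 32.9
tool_pos: [0.5432, -0.1839, 0.0538]
tool_rot: [-1.57, -0.001, -1.436]
contact_force: [-0.3, 0.4, -0.1]
opening: 0.0003
```

Request:
apply_moves --pt "-0.004 0 0 0 0 0 1" --pt "-0.008 0 0 0 0 0 1" --pt "-0.012 0 0 0 0 0 1" --pt "-0.016 0 0 0 0 0 1" --pt "-0.02 0 0 0 0 0 1"

```text
time: 33.52
tool_pos: [0.5402, -0.164, 0.0533]
tool_rot: [-1.57, -0.001, -1.436]
contact_force: [-0.2, -1.5, 0.7]
opening: -0.0001
```

Request:
apply_moves --pt "-0.005 0 0 0 0 0 1" --pt "-0.01 0 0 0 0 0 1" --pt "-0.015 0 0 0 0 0 1" --pt "-0.02 0 0 0 0 0 1" --pt "-0.024 0 0 0 0 0 1"

```text
time: 34.15
tool_pos: [0.5367, -0.1398, 0.0531]
tool_rot: [-1.571, 0.0, -1.436]
contact_force: [0.8, -2.1, 1.6]
opening: 0.0005
```

Request:
apply_moves --pt "-0.001 0 0 0 0 0 1" --pt "-0.002 0 0 0 0 0 1" --pt "-0.003 0 0 0 0 0 1" --pt "-0.004 0 0 0 0 0 1" --pt "-0.005 0 0 0 0 0 1"

```text
time: 34.78
tool_pos: [0.5366, -0.138, 0.0533]
tool_rot: [-1.57, -0.004, -1.436]
contact_force: [-1.4, -15.0, -0.7]
opening: 0.0004
```

Request:
apply_moves --pt "0.01 0 0 0 0 0 1" --pt "0.025 0 0 0 0 0 1" --pt "0.03 -0.03 0 0 0 0 1" --pt "0.03 -0.08 0 0 0 0 1" --pt "0.06 -0.12 -0.03 0 0 0 1"

```text
time: 35.4
tool_pos: [0.5154, -0.1982, 0.1747]
tool_rot: [-1.569, 0.0, -1.433]
contact_force: [1.0, -0.1, 0.2]
opening: 0.0001
```

Request:
apply_moves --pt "0.05 0 -0.03 0 0 0 1" --pt "0.1 0 -0.06 0 0 0 1" --pt "0.13 0 -0.08 0 0 0 1" --pt "0.13 0 -0.08 0 0 0 1" --pt "0.13 0 -0.08 0 0 0 1"

```text
time: 36.02
tool_pos: [0.4526, -0.3379, 0.1729]
tool_rot: [-1.571, 0.001, -1.437]
contact_force: [0.7, 0.6, -0.3]
opening: 0.0005
```

```bash
python3 look.py t6
python3 - <<'E'
from h import *
a=cv2.imread("pics/t6.png"); im=cams.read_camera("side")[190:330,210:400]
b=cv2.resize(im,(475,350),interpolation=cv2.INTER_CUBIC)
cv2.imwrite("pics/m6.png",np.hstack([cv2.resize(a,(467,350)),b])[:,:].copy() if 0 else cv2.resize(np.hstack([cv2.resize(a,(467,350)),b]),(800,297)))
cv2.imwrite("pics/t6f.png",cv2.imread("pics/t6_raw.png"))
E
```

```text
36.075 [ 0.4528792  -0.33746285  0.17291726] [ 0.84348747 -0.94623102 -0.78637542]
```

View pics/t6.png

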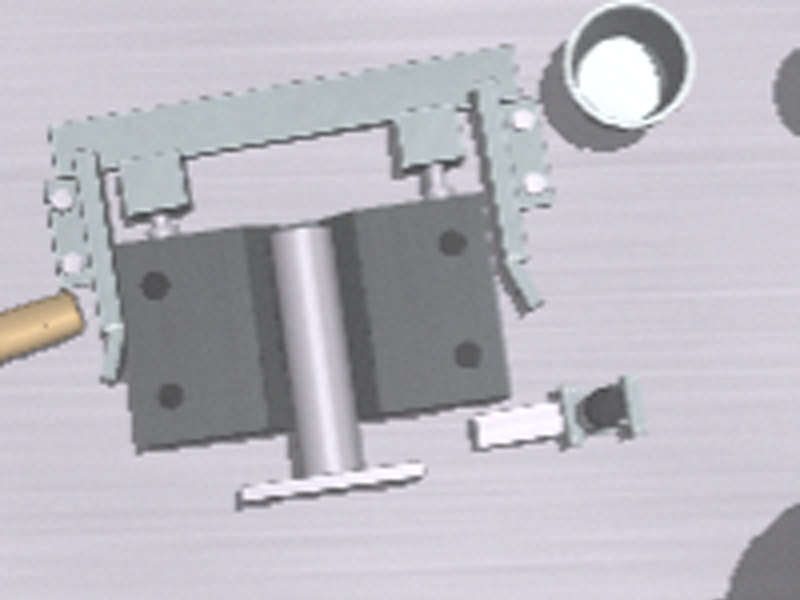

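The bolt bar (470–560, 408–450) now lies behind the rest's right end, knob at (604,406). Rest unchanged. Verify the bolt travel numerically.

Run:
```python
from rel import *
k0,k1=jig([(676,396)],.062)[0],jig([(604,406)],.062)[0]; print("knob",k0,k1,k1-k0)
print("bolt tip",jig([(471,432)],.027)); rest((118,244),(484,196))
```

```text
knob [-146.7 -180.7] [-145.7 -142.5] [ 1.  38.2]
bolt tip [[-146.9  -72.3]]
FL,FR [-17.5  97.8] [-24.3 -99.4] yaw rel -2.0 mid [-20.9  -0.8] corner_l [-18.3  75.1] corner_r [-23.5 -76.8]
```

```bash
python3 -c "
from cell import robot
print(robot.observe()['contact_force']); print(robot.hand_in())"
```

```text
[-0.14057665 -0.17066528  0.64710941]
the job is handed in; nothing more can be done
None
```

The rest is seated against both stop screws, the bolt is fully across behind it, and the job was handed in at about 36 s. No verdict is reported, so this is from my own checks.

- **Walking in:** I pushed the left and right ends of the rear face in turn with closed fingers, lifting over the flange each time. The rest reached about 5° askew once, with its front right corner at the right cheek, so I straightened it from the right before pressing.
- **Left stop, pressed first:** the push peaked at about 12 N. Sliding friction was about 4 N, which leaves roughly 8 N on the screw. One reading of 5.8 N just before contact would make it nearer 6 N.
- **Right stop, pressed second:** the push was about 11.5 N along the jig. Sliding friction was about 3 N, which leaves roughly 8 N, with up to about 5 N sideways at the tool. No push read above 15 N at either stop.
- **Bolt:** the knob measured 38.2 mm of travel and met its end stop at about 15 N. The last top view shows the bar behind the rest's right end.
- **Last view:** the front corners are at jig x −18 mm (left) and −23.5 mm (right), about 2° askew. The left corner had not backed off after the right press. The pipe, cup and hammer handle look undisturbed; I did not re-view the spray can.
- **Disagreement:** positions from the camera and from the arm differed by about 3 to 7 mm along the jig. I took contact from the force readings instead.

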